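# Load a fuse link into its carrier and show it to the inspection camera

## Robot

A 7-joint arm with a two-finger parallel gripper is mounted at the origin on a cart in front of the work surface, level with it; the furniture and walls round the work are solid. World frame = base frame: x ahead of the robot, y to its left, z up, the work surface at z = 0. Lengths are in m, angles in rad, forces in N, time in s.
With the tool pointing down it reaches from about 0.425 to 0.925 m from the base axis. Payload 6.8 kg.
Tool frame: the origin (TCP) lies on the front face of the gripper's body, between the roots of the fingers; the fingertips stand 80 mm ahead of it and the grasp point (between the pads) lies 61 mm ahead of it; z points along the fingers, y is the direction in which the jaws open and shut (so a half turn about z gives the same grasp; the last joint's range is limited). The gripper opens to 88 mm and grips with 3 to 60 N. Pads are 20 mm wide; open, the fingers measure 115 mm over their backs; the gripper's body (75 mm by 178 mm) begins 61 mm behind the grasp point.
Start: joints at [-1.437, 0.477, 0.022, 1.555, -0.011, 1.109, -0.083], TCP at [0.162, 0.655, 0.303] pointing down, gripper open.
Joint ranges: [-2.96, 2.96], [-0.34, 2.1], [-1.41, 1.46], [0.24, 2.44], [-1.37, 4.51], [0.17, 1.92], [-2.96, 2.96]. Speed limits (rad/s): [2.39, 2.39, 3.14, 3.14, 3.14, 3.14, 3.14].

## Interface

Orientations are given as a unit quaternion [w, x, y, z].
In Python, from bench import r gives the robot as it stands.
- The arm moves only by the tool send_rows, never from a script. Its argument "moves" is a list of rows, each a list of 7 numbers: the shift along the tool's x, y, z in m, then the turn, a rotation vector about the tool's x, y, z in rad, then the opening, from 0 (shut) to 1 (fully open). A call has 1 to 8 rows; each row is the pose to reach, as a shift and turn from the pose commanded when the call began, along the tool's axes at that moment; what a row does not reach only later rows make up. A row lasts 1/12 s, in which the tool goes at most 41.7 mm and 7.16 degrees, less where a joint would pass 70% of its speed; a pose out of reach is approached as far as the arm can. A call with a gripper value outside its range is refused whole. The fingers move at their own pace and stop on an object; "squeeze" is the grip in N (left out, the last holds). Time passes only in rows, so rows that repeat a pose let the fingers close. It gives the time, the measured TCP pose, the force and the opening at its end, in the units of the state.
- r.get_state(): the state, without advancing time (a new reading comes with each control period).
- r.get_image(name): name is "side" or "top" or "wrist"; returns (picture, depth): 420x560x3 uint8, red, green, blue; 420x560 float32, m along the optical axis (not along the pixel's ray), 0 where there is no reading.
- r.calibration(name): a dict with "fx", "fy", "cx", "cy" (pixels), "position" and "rotation" of the camera in the world; the wrist camera has in their place "hand_eye" (4x4, takes a point from camera to tool coordinates, whose origin is the TCP and whose axes are the flange's). Camera axes: x right, y down, z forward; pixel columns grow to the right and rows downward; lengths in m; the calibration is good to about 2 mm. A picture is of the moment at which its call begins: read the wrist's pose just before it. calibration takes no time and is no camera call.
- r.close_job(): hands the job in, once; it reports no verdict.
Trained networks look in the newest picture that a camera, given by its name, has taken for a name from the list of things; names that differ only in an ending like _2 or _b are one class to them, and where a whole thing is asked for, a point or a joint stands for the part that bears it (a point fixed in the world has none). Each returns a list of dicts, best first, with "confidence" (0 to 1); they miss things now and then, are a little off and sometimes report something else, mostly with a low value. They report only what shows in the picture. A call takes as long as a camera call. They do not tell look-alikes from the thing itself.
- r.recognise(camera, query): "location" ([x, y, z] in m, in world coordinates, good to about 4 mm: the middle of the surface that is visible of it).
The state is a dict: "t": time; "joint_pos": joint angles; "joint_vel": joint speeds; "joint_efforts": joint torques, N m; "position": TCP position; "eef_rot": TCP orientation; "ft_force": force on the tool from outside, world axes, zero at the start; "moment": the same for the moment, N m; "finger_gap": opening from 0.0 (shut) to 1.0 (fully open).
Only numpy, scipy, OpenCV 4.12 (cv2) and the standard library are available. Lean on these libraries where they do the work, as an engineer would, in place of code of your own. Each camera call takes 0.05 s, during which the arm holds its last target.

## Task

Take the fuse link with the blue bands out of the rack and push it down past the sprung jaw of the carrier, fully home in both forks and centred endways, while the carrier stands on the bench. Then lift the loaded carrier by its orange handle and hold it upright and still so that the middle of the fuse link is at the camera's focus point, straight ahead of the lens at lens height above the yellow disc, the fuse link level and square across the view and on the lens side of the handle. Finish while still holding it there; do not touch the camera, and leave the red-banded link, the insulator and the rotary switch where they are.

Things in the scene. Friction and masses are not known exactly. Their poses are not given: they have to be found in the camera images.
- fuse_blue: the fuse link to load: white porcelain tube 20 mm in diameter, 140 mm long (90 g), bright end caps, two blue bands 28 mm either side of its middle. Origin: the middle of its axis; y is its long axis. It lies level in one of the rack's two places, drawn at random.
- fuse_red: the same fuse link but with two red bands, in the other place of the rack; stays there. Origin and axes as for the blue one.
- rack: grey fuse rack, fixed, 136 x 120 mm base plate 8 mm thick. Origin: centre of its underside. The links lie along its y, axes 30 mm up, at x = -38 and x = +38 mm, in open-topped supports 12 mm wide at y = -48 and +48 mm that reach 35 mm up; between these supports the sides of the links are free down to the base plate. Links lift straight up.
- carrier: the fuse carrier, loose, about 220 g, standing on the bench: black base plate 100 x 124 x 8 mm, orange upright handle, copper forks and a sprung steel jaw. Origin: underside of the plate, x from -46 to +54 mm; x points from the handle to the forks, y along the seat, z up.
- seat (a point): where the middle of the link's axis lies when home: carrier x = +32, z = 38 mm; axes as the carrier's. The link goes along y, straight down (about 5 to 10 N), into two open-topped forks 12 mm wide at y = -50 and +50 mm; their flared cheeks (handle side) and the jaw's sloping noses reach 22 mm above the seat axis. Between the forks the space is free down to the base plate, 30 mm below.
- handle (a point): the grip point on the carrier's handle, 14 mm below its top: an upright orange plate 14 mm thick (along carrier x), 50 mm wide (along y), its top 78 mm above the carrier's underside; this point is at x = -28, z = 64 mm of the carrier, 60 mm behind the seat axis. The loaded carrier balances about 27 mm from it on the fork side.
- jaw (a joint): hinge of the carrier's sprung jaw, rad: 0 at rest (closed over the seat, also with the link home), grows as the noses are pushed outward, to about 0.1 while the link passes; springs back by itself.
- camera: stand of the inspection camera, fixed: grey foot 270 x 80 x 10 mm with a yellow disc 44 mm across, steel column 280 mm high. Origin: on the bench below the centre of the disc; x points from the disc to the column, which is at x = 200 mm; the foot reaches from x = -30 to x = +240 mm.
- focus (a point): the focus point, in the air vertically above the yellow disc at the height of the lens axis (150 to 230 mm above the bench; the head is clamped at a height that varies). x points from here to the lens, whose front ring (50 mm across) is 125 mm away; y is crosswise and level, z up.
- insulator: bystander: porcelain bobbin insulator, 42 mm across, 46 mm high, standing on the bench. Origin: centre of its underside.
- rotary_switch: bystander: black round rotary switch, 65 mm across, 47 mm high, standing on the bench. Origin: centre of its underside.
Things that resemble listed ones, but are neither listed nor needed, are in the scene too. Leave any purple look-alike of the fuse_blue alone.

How it is judged:
On the way:
1. the blue-banded fuse link is home in the carrier, which stands on the bench (x of fuse_blue in the frame of seat between -0.004 and 0.004 m and z of fuse_blue in the frame of seat between -0.004 and 0.003 m and y of fuse_blue in the frame of seat between -0.012 and 0.012 m and angle between the y axis of fuse_blue and the y axis of carrier, either way round below 0.08 rad and value of joint jaw below 0.06 rad and height (world z) of carrier below 0.008 m and angle between carrier's own z axis and vertical below 0.06 rad), for 0.3 s.
At the end, for the whole second after the job is handed in: Carrier gripped (over 2 N), in the air, still, upright within 0.15 rad; blue link seated (4 mm across, 12 mm endways, 3 mm high, jaw under 0.06), its middle within 25 mm of the focus point, axis within 0.17 rad of focus y, handle 30 mm or more behind it; bystanders within 20 mm of their start (distance between fuse_blue and focus below 0.025 m and angle between the y axis of fuse_blue and the y axis of focus, either way round below 0.17 rad and angle between carrier's own z axis and vertical below 0.15 rad and x of handle in the frame of focus below -0.03 m and x of fuse_blue in the frame of seat between -0.004 and 0.004 m and z of fuse_blue in the frame of seat between -0.004 and 0.003 m and y of fuse_blue in the frame of seat between -0.012 and 0.012 m and angle between the y axis of fuse_blue and the y axis of carrier, either way round below 0.08 rad and value of joint jaw below 0.06 rad and contact force between the fingers and carrier above 2 N and height (world z) of carrier above 0.08 m and linear speed of carrier below 0.02 m/s and angular speed of carrier below 0.15 rad/s and distance of each of fuse_red, insulator, rotary_switch from where it was at the start of the episode below 0.02 m); the arm keeps its last pose, push and grip.
It fails at once if the camera or its stand is touched (over 1 N) (contact force between camera and anything else above 1 N).
It fails at once if the red-banded link, the insulator or the switch is moved more than 20 mm (distance of any of fuse_red, insulator, rotary_switch from where it was at the start of the episode above 0.02 m).
It also fails if it takes over 56 s, if anything falls off the work surface, if the arm or the gripper's body presses on something with over 40 N, if the wrist force passes 120 N, or if a joint passes its speed limit or range.

## Working session

There is one attempt and no reset: what is moved stays moved. The work goes in short steps, Python scripts to look and compute and a tool call to move; the robot and the scene stay as the last step left them, time stands still between calls to the robot, and variables do not carry over. Pictures are saved under pics/ and viewed, and the job is handed in when it is done.

Besides the shell and the picture viewer there is one more tool, called after "Call:" as name([rows], argument=value, ...), one row to a line, values as JSON. send_rows: Moves the arm, as the interface text tells. Its arguments: {"type":"object","properties":{"moves":{"type":"array"},"squeeze":{"type":"number"}},"required":["moves"]}

```bash
ls; mkdir -p pics; cat > h.py <<'E'
import numpy as np, cv2
from bench import r
from scipy.spatial.transform import Rotation as R
def grab(n,f):
    im,d=r.get_image(n); cv2.imwrite('pics/'+f+'.png',im[:,:,::-1]); np.savez('pics/'+f+'.npz',im=im,d=d); return im,d
def T(n,s=None):
    c=r.calibration(n); M=np.eye(4)
    if n=='wrist':
        s=s or r.get_state(); q=s['eef_rot']; W=np.eye(4); W[:3,:3]=R.from_quat([q[1],q[2],q[3],q[0]]).as_matrix(); W[:3,3]=s['position']; return c,W@np.array(c['hand_eye'])
    Rm=np.array(c['rotation'])
    if Rm.shape!=(3,3): Rm=R.from_quat([Rm[1],Rm[2],Rm[3],Rm[0]]).as_matrix()
    M[:3,:3]=Rm; M[:3,3]=c['position']; return c,M
def cloud(c,M,d):
    v,u=np.mgrid[:d.shape[0],:d.shape[1]]
    P=np.stack([(u-c['cx'])/c['fx']*d,(v-c['cy'])/c['fy']*d,d],-1)
    return P@M[:3,:3].T+M[:3,3]
E
python3 - <<'E'
from h import *
s=r.get_state(); print({k:np.round(v,3).tolist() for k,v in s.items()})
for n in('side','top'):
    grab(n,n+'0'); c,M=T(n); print(n,c)
    for q in ['fuse_blue','fuse_red','rack','carrier','handle','camera','insulator','rotary_switch']:
        print(q,[(np.round(x['location'],3).tolist(),round(x['confidence'],2)) for x in r.recognise(n,q)])
E
```

```text
pics
{'t': 0.0, 'joint_pos': [-1.437, 0.478, 0.022, 1.556, -0.011, 1.109, -0.083], 'joint_vel': [0.001, -0.001, 0.0, 0.001, -0.0, 0.001, -0.001], 'joint_efforts': [0.0, -58.283, 1.535, -27.262, -0.054, 0.017, 0.0], 'position': [0.162, 0.655, 0.302], 'eef_rot': [-0.0, 0.121, 0.993, -0.001], 'ft_force': [0.569, 0.237, -0.695], 'moment': [-0.014, -0.037, 0.009], 'finger_gap': 0.998}
side {'fx': 502.131906429644, 'fy': 502.131906429644, 'cx': 284.33591585057616, 'cy': 205.0831415101539, 'position': array([0.56922262, 0.76070672, 0.80844998]), 'rotation': array([ 0.01441282, -0.02334981,  0.89138099, -0.45242347])}
fuse_blue [([0.837, 0.084, 0.016], 0.86)]
fuse_red [([0.449, -0.008, 0.039], 0.56)]
rack []
carrier [([0.507, -0.264, 0.009], 0.77), ([0.827, -0.058, 0.012], 0.63)]
handle [([0.505, -0.26, 0.008], 0.87)]
camera [([0.827, -0.056, 0.007], 0.75)]
insulator [([0.675, 0.13, 0.038], 0.75)]
rotary_switch [([0.633, -0.35, 0.028], 0.8)]
top {'fx': 533.7514002023621, 'fy': 533.7514002023621, 'cx': 282.4045697654011, 'cy': 212.94771336482668, 'position': array([ 0.5856935 , -0.13856786,  1.33542766]), 'rotation': array([-0.01727856,  0.71616599, -0.69758115,  0.01372122])}
fuse_blue [([0.844, 0.083, 0.022], 0.8), ([0.533, 0.036, 0.038], 0.57)]
fuse_red [([0.459, 0.043, 0.039], 0.85)]
rack [([0.498, 0.034, 0.009], 0.88)]
carrier [([0.508, -0.27, 0.005], 0.57)]
handle [([0.512, -0.272, 0.009], 0.89), ([0.46, 0.041, 0.041], 0.31)]
camera [([0.795, -0.068, 0.012], 0.67)]
insulator [([0.671, 0.109, 0.046], 0.58), ([0.844, -0.068, 0.18], 0.49)]
rotary_switch [([0.639, -0.362, 0.028], 0.69)]
```

View pics/top0.png

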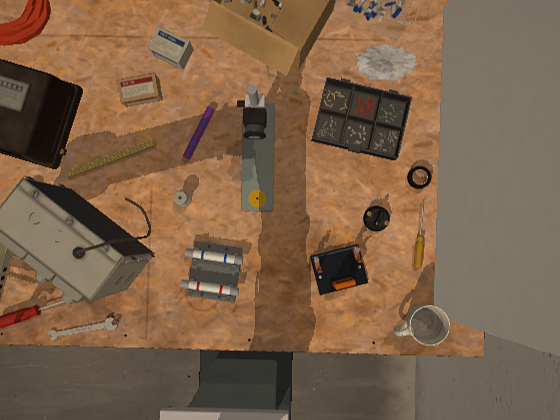

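View pics/side0.png

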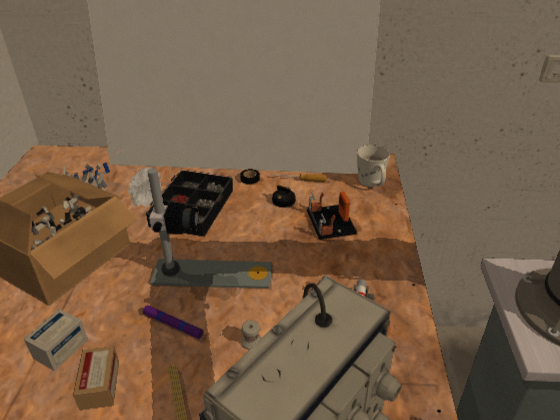

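The top view shows the blue link as the far one in the rack (px 213,257) and the red one nearer (212,288). The carrier is at (340,270) with its handle towards the robot. The camera disc is at (257,198) and the column is further along +x. Next I'll measure these from the depth.

```bash
python3 - <<'E'
from h import *
z=np.load('pics/top0.npz'); im,d=z['im'].astype(int),z['d']; c,M=T('top'); P=cloud(c,M,d)
hsv=cv2.cvtColor(z['im'],cv2.COLOR_RGB2HSV)
def rep(n,m):
    p=P[m]; p=p[np.isfinite(p).all(1)]; print(n,len(p),'med',np.round(np.median(p,0),4),'min',np.round(p.min(0),3),'max',np.round(p.max(0),3)); return p
v,u=np.mgrid[:420,:560]
box=lambda a,b,c_,e:(u>=a)&(u<b)&(v>=c_)&(v<e)
H,S,V=hsv[...,0],hsv[...,1],hsv[...,2]
yel=box(235,280,180,215)&(H>18)&(H<32)&(S>150); p=rep('disc',yel); print(p.mean(0))
foot=box(235,285,100,215)&(P[...,2]>.003)&(P[...,2]<.02)&(S<80); rep('foot',foot)
q=P[foot][:,:2].astype(np.float32); print(cv2.minAreaRect(q))
bl=box(180,245,240,275)&(H>100)&(H<125)&(S>120); rep('blue',bl)
n,l,st,ce=cv2.connectedComponentsWithStats(bl.astype(np.uint8)); print(ce[1:],st[1:,4])
lk=box(178,248,240,275)&(P[...,2]>.03)&(P[...,2]<.06); rep('link',lk); q=P[lk][:,:2].astype(np.float32); print(cv2.minAreaRect(q))
ora=box(320,365,270,296)&(H<14)&(S>170)&(P[...,2]>.06); p=rep('handle',ora)
print(cv2.minAreaRect(p[:,:2].astype(np.float32)))
pl=box(300,375,235,300)&(P[...,2]>.004)&(P[...,2]<.016)&(V<70); p=rep('plate',pl); print(cv2.minAreaRect(p[:,:2].astype(np.float32)))
rk=box(178,250,230,305)&(P[...,2]>.004)&(P[...,2]<.014)&(S<90); p=rep('rack',rk); print(cv2.minAreaRect(p[:,:2].astype(np.float32)))
rep('bench',box(280,310,210,235))
for n,b in (('blue',(170,255,235,310)),('car',(300,380,235,300)),('cam',(225,290,70,215))):
    x=z['im'][b[2]:b[3],b[0]:b[1],::-1]; cv2.imwrite(f'pics/z_{n}.png',cv2.resize(x,None,fx=4,fy=4,interpolation=cv2.INTER_CUBIC))
E
```

```text
disc 237 med [ 0.6791 -0.0666  0.0104] min [ 0.586 -0.139  0.003] max [ 0.7   -0.044  1.335]
[ 0.67870789 -0.06643483  0.01585699]
foot 2295 med [ 0.763  -0.0724  0.0096] min [ 0.649 -0.106  0.003] max [ 0.917 -0.025  0.019]
((0.7829886674880981, -0.06532979756593704), (0.2674641013145447, 0.07952236384153366), 0.6075850129127502)
blue 30 med [0.533  0.0332 0.0386] min [0.522 0.003 0.032] max [0.545 0.064 0.045]
[[201.8        254.6       ]
 [224.66666667 257.73333333]] [15 15]
link 500 med [0.5344 0.0338 0.0375] min [ 0.513 -0.037  0.03 ] max [0.554 0.103 0.047]
((0.5339589715003967, 0.03296314552426338), (0.14006848633289337, 0.030576584860682487), 82.85523986816406)
handle 134 med [ 0.4786 -0.2811  0.0767] min [ 0.468 -0.306  0.06 ] max [ 0.586 -0.139  1.335]
((0.518880307674408, -0.21399906277656555), (0.19751906394958496, 0.04002126678824425), 59.921295166015625)
plate 1351 med [ 0.5115 -0.2697  0.0082] min [ 0.446 -0.345  0.004] max [ 0.572 -0.202  0.016]
((0.5090013742446899, -0.274528443813324), (0.0999830812215805, 0.1237393394112587), 15.830179214477539)
rack 1519 med [0.4962 0.0342 0.0077] min [ 0.422 -0.031  0.004] max [0.569 0.1   0.014]
((0.49496880173683167, 0.034390904009342194), (0.11989127844572067, 0.13523386418819427), 83.28304290771484)
bench 750 med [ 6.222e-01 -1.614e-01 -4.000e-04] min [ 0.586 -0.199 -0.009] max [ 0.653 -0.125  1.335]
```

```bash
python3 - <<'E'
from h import *
z=np.load('pics/side0.npz'); d=z['d']; c,M=T('side'); P=cloud(c,M,d)
x=z['im'][150:290,130:280,::-1]; cv2.imwrite('pics/z_s.png',cv2.resize(x,None,fx=4,fy=4,interpolation=cv2.INTER_CUBIC))
for v in range(170,262,6): print(v,[tuple(np.round(P[v,u]*1000).astype(int)) for u in range(150,206,6)])
z=np.load('pics/top0.npz'); d=z['d']; c,M=T('top'); P=cloud(c,M,d); print('top')
for v in range(76,150,4): print(v,[tuple(np.round(P[v,u]*1000).astype(int)) for u in range(236,276,4)])
E
```

```text
170 [(np.int64(884), np.int64(-68), np.int64(278)), (np.int64(872), np.int64(-69), np.int64(278)), (np.int64(1012), np.int64(-504), np.int64(1)), (np.int64(995), np.int64(-508), np.int64(-2)), (np.int64(976), np.int64(-506), np.int64(0)), (np.int64(936), np.int64(-434), np.int64(46)), (np.int64(940), np.int64(-509), np.int64(0)), (np.int64(923), np.int64(-512), np.int64(-2)), (np.int64(903), np.int64(-506), np.int64(2)), (np.int64(885), np.int64(-510), np.int64(0))]
176 [(np.int64(881), np.int64(-56), np.int64(272)), (np.int64(870), np.int64(-57), np.int64(271)), (np.int64(1004), np.int64(-472), np.int64(0)), (np.int64(987), np.int64(-476), np.int64(-2)), (np.int64(945), np.int64(-401), np.int64(48)), (np.int64(934), np.int64(-419), np.int64(36)), (np.int64(921), np.int64(-434), np.int64(27)), (np.int64(901), np.int64(-426), np.int64(33)), (np.int64(884), np.int64(-426), np.int64(33)), (np.int64(865), np.int64(-421), np.int64(37))]
182 [(np.int64(884), np.int64(-56), np.int64(258)), (np.int64(873), np.int64(-59), np.int64(256)), (np.int64(996), np.int64(-438), np.int64(1)), (np.int64
[... 14591 characters left out ...]
int64(12)), (np.int64(815), np.int64(-61), np.int64(9)), (np.int64(815), np.int64(-71), np.int64(9)), (np.int64(815), np.int64(-81), np.int64(8)), (np.int64(816), np.int64(-90), np.int64(7)), (np.int64(816), np.int64(-100), np.int64(5))]
148 [(np.int64(805), np.int64(-10), np.int64(0)), (np.int64(806), np.int64(-20), np.int64(-5)), (np.int64(804), np.int64(-31), np.int64(8)), (np.int64(804), np.int64(-41), np.int64(12)), (np.int64(804), np.int64(-51), np.int64(11)), (np.int64(804), np.int64(-61), np.int64(11)), (np.int64(805), np.int64(-71), np.int64(11)), (np.int64(804), np.int64(-81), np.int64(13)), (np.int64(806), np.int64(-91), np.int64(8)), (np.int64(805), np.int64(-101), np.int64(12))]
```

View pics/z_cam.png

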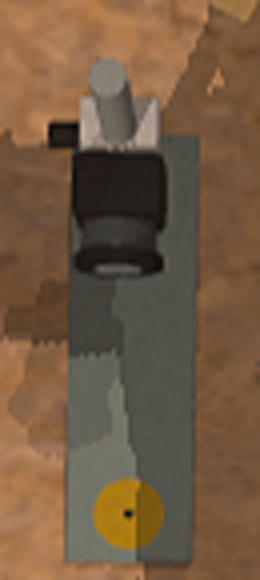

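View pics/z_s.png

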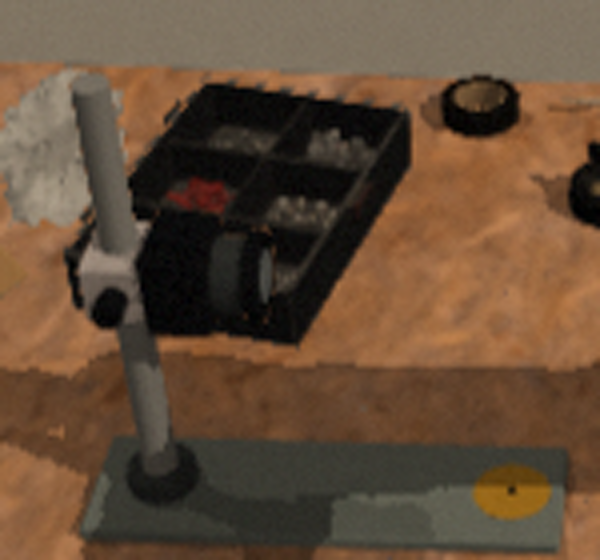

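View pics/z_car.png

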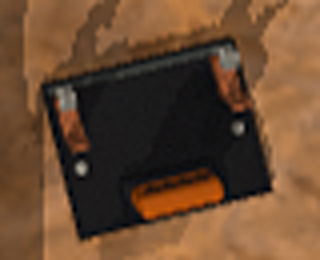

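View pics/z_blue.png

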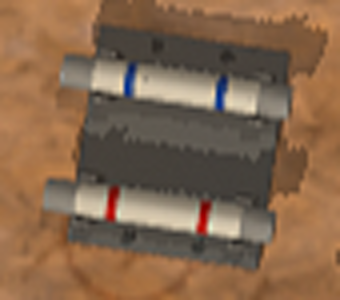

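```bash
python3 - <<'E'
from h import *
z=np.load('pics/top0.npz'); d=z['d']; c,M=T('top'); P=cloud(c,M,d)
ok=(d>0)&(P[...,2]<1.0)
for xr in np.arange(.1,1,.1):
    print(round(xr,1),[ (round(float(P[...,2][m].max()),2) if (m:=ok&(abs(P[...,0]-xr)<.05)&(abs(P[...,1]-y)<.05)).any() else None) for y in np.arange(.7,-.5,-.1)])
c,M=T('side'); 
for p in [(.804,-.066,.163),(.804,-.066,.188),(.804,-.066,.138),(.679,-.066,.01)]:
    q=M[:3,:3].T@(np.array(p)-M[:3,3]); print(p,q[0]/q[2]*c['fx']+c['cx'],q[1]/q[2]*c['fy']+c['cy'])
print(r.get_state()['t'])
def rel(p,yaw,s):  # shift in tool axes; tool y toward yaw, z down
    q=s['eef_rot'];Rm=R.from_quat([q[1],q[2],q[3],q[0]]); 
    y=np.array([np.cos(yaw),np.sin(yaw),0]);zz=np.array([0,0,-1]);Rt=R.from_matrix(np.stack([np.cross(y,zz),y,zz],1))
    return np.round(Rm.inv().apply(np.array(p)-s['position']),4),np.round((Rm.inv()*Rt).as_rotvec(),4)
print(rel((.534,.033,.30),np.radians(-7.1),r.get_state()))
E
cat >> h.py <<'E'
def rel(p,yaw,s=None):
    s=s or r.get_state()
    q=s['eef_rot'];Rm=R.from_quat([q[1],q[2],q[3],q[0]]); 
    y=np.array([np.cos(yaw),np.sin(yaw),0]);zz=np.array([0,0,-1]);Rt=R.from_matrix(np.stack([np.cross(y,zz),y,zz],1))
    return np.round(Rm.inv().apply(np.array(p)-s['position']),4),np.round((Rm.inv()*Rt).as_rotvec(),4)
E
```

```text
0.1 [-0.83, -0.83, -0.83, -0.83, -0.83, 0.0, 0.01, 0.01, 0.01, 0.0, -0.83, -0.83]
0.2 [None, None, None, None, None, 0.0, 0.01, 0.0, 0.01, 0.0, None, None]
0.3 [None, 0.02, 0.03, 0.01, 0.01, 0.01, 0.01, 0.01, 0.01, 0.01, 0.01, 0.01]
0.4 [None, 0.03, 0.04, 0.02, 0.25, 0.24, 0.04, 0.04, 0.01, 0.01, 0.01, 0.1]
0.5 [None, 0.04, 0.04, 0.26, 0.29, 0.26, 0.05, 0.05, 0.01, 0.07, 0.08, 0.01]
0.6 [None, 0.03, 0.23, 0.26, 0.29, 0.29, 0.04, 0.01, 0.01, 0.01, 0.07, 0.05]
0.7 [None, 0.01, 0.03, 0.26, 0.26, 0.01, 0.05, 0.02, 0.02, 0.01, 0.03, 0.05]
0.8 [None, 0.05, 0.16, 0.16, 0.02, 0.02, 0.03, 0.19, 0.19, 0.05, 0.05, 0.05]
0.9 [None, None, 0.16, 0.16, 0.06, 0.06, 0.03, 0.19, 0.28, 0.05, 0.05, 0.06]
(0.804, -0.066, 0.163) 195.9408139339368 217.86987612414748
(0.804, -0.066, 0.188) 194.63586091152362 208.33893934120067
(0.804, -0.066, 0.138) 197.20987487395723 227.13866924182946
(0.679, -0.066, 0.01) 257.6299038511457 272.7707331599371
0.9
(array([-0.5106, -0.5151,  0.0026]), array([ 0.0000e+00, -1.0000e-04,  1.4529e+00]))
```

Call:
send_rows([
  [0,0,-0.15,0,0,0,0.7],
  [0,0,-0.15,0,0,0,0.7],
  [0,0,-0.15,0,0,0,0.7],
  [0,0,-0.15,0,0,0,0.7],
  [-0.51,-0.515,-0.15,0,0,1.453,0.7],
  [-0.51,-0.515,-0.15,0,0,1.453,0.7],
  [-0.51,-0.515,-0.15,0,0,1.453,0.7],
  [-0.51,-0.515,-0.15,0,0,1.453,0.7],
])

```text
t: 1.57
position: [0.2479, 0.5106, 0.4528]
eef_rot: [-0.0, 0.365, 0.931, 0.0]
ft_force: [0.9, -0.1, 0.3]
finger_gap: 0.704
```

```bash
python3 - <<'E'
from h import *
s=r.get_state(); print(s['t'],s['position'],s['eef_rot'],s['joint_pos']);print(rel((.534,.033,.45),np.radians(-7.1)))
E
```

```text
1.5667 [0.24785123 0.51057135 0.45279036] [-9.43964406e-05  3.65211729e-01  9.30924446e-01  2.43898405e-04] [-1.35898825  0.19062394  0.15559662  1.62081552 -0.03041399  1.33201826
 -0.37590912]
(array([-0.5346, -0.1556,  0.0025]), array([ 2.00e-04, -5.00e-04,  9.47e-01]))
```

Call:
send_rows([
  [-0.535,-0.156,0,0,0,0.947,0.7],
  [-0.535,-0.156,0,0,0,0.947,0.7],
  [-0.535,-0.156,0,0,0,0.947,0.7],
  [-0.535,-0.156,0,0,0,0.947,0.7],
  [-0.535,-0.156,0,0,0,0.947,0.7],
  [-0.535,-0.156,0,0,0,0.947,0.7],
  [-0.535,-0.156,0,0,0,0.947,0.7],
  [-0.535,-0.156,0,0,0,0.947,0.7],
])

```text
t: 2.23
position: [0.4206, 0.2252, 0.453]
eef_rot: [-0.0, 0.75, 0.662, 0.001]
ft_force: [1.2, 1.1, -0.2]
finger_gap: 0.702
```

```bash
python3 - <<'E'
from h import *
s=r.get_state(); print(s['t'],s['position'],s['eef_rot'],s['joint_pos']);print(rel((.534,.033,.30),np.radians(-7.1)))
E
```

```text
2.2333 [0.42059161 0.2252046  0.45302922] [-2.72653254e-04  7.49664586e-01  6.61817692e-01  5.25602689e-04] [-1.06800677  0.00604306  0.45483118  1.82270654 -0.00342591  1.3124739
 -0.73662487]
(array([-0.1768,  0.1363,  0.1529]), array([ 0.0003, -0.0011, -0.0004]))
```

Call:
send_rows([
  [-0.177,0.136,0,0,0,0,0.7],
  [-0.177,0.136,0,0,0,0,0.7],
  [-0.177,0.136,0,0,0,0,0.7],
  [-0.177,0.136,0.153,0,0,0,0.7],
  [-0.177,0.136,0.153,0,0,0,0.7],
  [-0.177,0.136,0.153,0,0,0,0.7],
  [-0.177,0.136,0.153,0,0,0,0.7],
  [-0.177,0.136,0.153,0,0,0,0.7],
])

```text
t: 2.9
position: [0.5331, 0.0324, 0.2956]
eef_rot: [-0.0, 0.749, 0.663, -0.003]
ft_force: [-0.2, 0.2, 0.2]
finger_gap: 0.699
```

```bash
python3 - <<'E'
from h import *
s=r.get_state(); print(s['t'],s['position'],s['eef_rot'],s['joint_pos']);print(rel((.534,.033,.26),np.radians(-7.1)))
grab('wrist','w1'); print(r.calibration('wrist'))
c,M=T('wrist',s); np.savez('pics/w1M.npz',M=M)
E
```

```text
2.9 [0.53313036 0.03237994 0.29560162] [-4.40540355e-04  7.48647572e-01  6.62962755e-01 -2.64656050e-03] [-0.71220651  0.29123575  0.65204376  1.93052305 -0.20670921  0.99189889
 -0.08697518]
(array([0.0008, 0.0009, 0.0356]), array([-0.0042,  0.0034,  0.0027]))
{'fx': 350.3925044195383, 'fy': 350.3925044195383, 'cx': 278.98028753352685, 'cy': 208.0776516922757, 'hand_eye': array([[ 1.52674223e-04, -9.59167639e-01, -2.82838147e-01,
         7.74106706e-02],
       [ 9.99999948e-01,  2.26879161e-04, -2.29604580e-04,
         7.07991461e-04],
       [ 2.84399364e-04, -2.82838097e-01,  9.59167623e-01,
        -8.14400489e-02],
       [ 0.00000000e+00,  0.00000000e+00,  0.00000000e+00,
         1.00000000e+00]])}
```

View pics/w1.png

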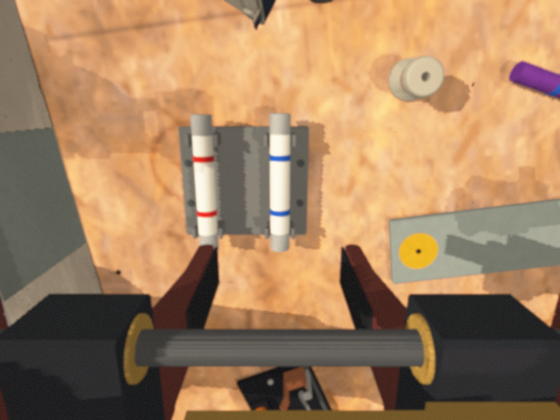

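```bash
python3 - <<'E'
from h import *
z=np.load('pics/w1.npz'); d=z['d']; M=np.load('pics/w1M.npz')['M']; c=r.calibration('wrist'); P=cloud(c,M,d)
hsv=cv2.cvtColor(z['im'],cv2.COLOR_RGB2HSV)
v,u=np.mgrid[:420,:560]
lk=(u>262)&(u<298)&(v>105)&(v<258)&(P[...,2]>.028)&(P[...,2]<.06)
lk=lk&(cv2.erode(lk.astype(np.uint8),np.ones((3,3)))>0)
p=P[lk]; print(len(p),np.percentile(p[:,2],[50,95]))
print(cv2.minAreaRect(p[:,:2].astype(np.float32)))
b=(u>262)&(u<298)&(v>105)&(v<258)&(hsv[...,0]>100)&(hsv[...,0]<130)&(hsv[...,1]>120)
n,l,st,ce=cv2.connectedComponentsWithStats(b.astype(np.uint8))
bb=[np.median(P[l==i],0) for i in range(1,n) if st[i,4]>20]; print(bb); m=(bb[0]+bb[1])/2; dd=bb[0]-bb[1]; print('mid',m,'len',np.linalg.norm(dd),'axisang',np.degrees(np.arctan2(dd[1],dd[0]))-90)
# disc
y=(u>390)&(u<450)&(v>225)&(v<275)&(hsv[...,0]>18)&(hsv[...,0]<32)&(hsv[...,1]>150)
print('disc',np.median(P[y],0)); e=P[y]; print((e.min(0)+e.max(0))/2)
E
```

```text
2472 [0.03806643 0.03995902]
((0.5324378609657288, 0.031719792634248734), (0.13814888894557953, 0.02894728258252144), 82.86778259277344)
[array([0.5361196 , 0.05907019, 0.03807994]), array([0.52937199, 0.00397373, 0.03840258])]
mid [0.5327458  0.03152196 0.03824126] len 0.05550904143360173 axisang -6.9821937210690805
disc [ 0.67875715 -0.06752459  0.0100113 ]
[0.62191687 0.01009853 0.19231781]
```

```bash
python3 - <<'E'
from h import *
print(rel((.5327,.0317,.091),np.radians(-7.05)))
E
```

```text
(array([0.0005, 0.0009, 0.204 ]), array([-0.0055,  0.0044,  0.0009]))
```

Call:
send_rows([
  [0,0.0005,0.204,-0.005,0.004,0,0.7],
  [0,0.0005,0.204,-0.005,0.004,0,0.7],
  [0,0.0005,0.204,-0.005,0.004,0,0.7],
  [0,0.0005,0.204,-0.005,0.004,0,0.7],
  [0,0.0005,0.204,-0.005,0.004,0,0.7],
  [0,0.0005,0.204,-0.005,0.004,0,0.7],
  [0,0.0005,0.204,-0.005,0.004,0,0.7],
  [0,0.0005,0.204,-0.005,0.004,0,0.7],
], squeeze=40)

```text
t: 3.62
position: [0.5358, 0.0358, 0.0976]
eef_rot: [0.001, 0.748, 0.664, 0.004]
ft_force: [0.5, -0.6, -0.4]
finger_gap: 0.704
```

```bash
python3 - <<'E'
from h import *
s=r.get_state(); print(s['t'],s['position'],s['eef_rot'],s['ft_force'])
print(rel((.5327,.0317,.091),np.radians(-7.05)))
grab('wrist','w2')
E
```

```text
3.6167 [0.53580255 0.03584128 0.09757765] [0.00088375 0.74751488 0.66423158 0.00413852] [ 0.47463804 -0.62265329 -0.38677576]
(array([-0.0045, -0.0026,  0.0065]), array([ 0.0068, -0.005 ,  0.0052]))
```

View pics/w2.png

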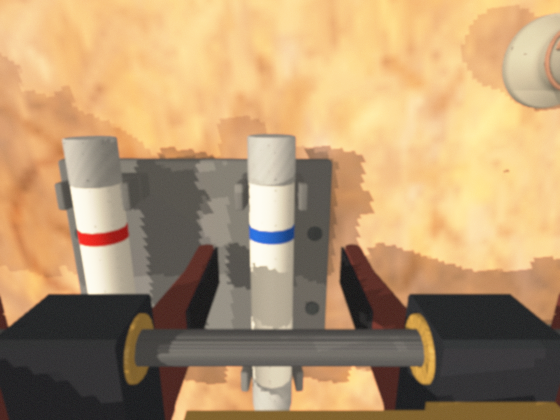

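Call:
send_rows([
  [0,0,0,0,0,0,0.6],
  [0,0,0,0,0,0,0.6],
  [0,0,0,0,0,0,0.6],
])

```text
t: 3.92
position: [0.5353, 0.0358, 0.097]
eef_rot: [0.001, 0.747, 0.664, 0.004]
ft_force: [0.8, 0.6, -0.0]
finger_gap: 0.603
```

```bash
python3 - <<'E'
from h import *
s=r.get_state(); print(s['t'],s['position'],s['eef_rot'],s['ft_force'])
print(rel((.5327,.0317,.091),np.radians(-7.05)))
E
```

```text
3.9167 [0.53531832 0.03580575 0.0970361 ] [0.00093064 0.74748671 0.6642624  0.00426717] [ 0.75369187  0.58396032 -0.01640632]
(array([-0.0044, -0.0022,  0.006 ]), array([ 0.007 , -0.0052,  0.0053]))
```

Call:
send_rows([
  [-0.0045,-0.002,0.006,0.007,-0.005,0.005,0.6],
  [-0.0045,-0.002,0.006,0.007,-0.005,0.005,0.6],
  [-0.0045,-0.002,0.006,0.007,-0.005,0.005,0.6],
])

```text
t: 4.17
position: [0.5318, 0.0309, 0.0893]
eef_rot: [-0.001, 0.749, 0.662, -0.002]
ft_force: [0.1, 0.9, -0.2]
finger_gap: 0.602
```

```bash
python3 - <<'E'
from h import *
s=r.get_state(); print(s['t'],s['position'],s['eef_rot'],s['ft_force'])
print(rel((.5327,.0317,.091),np.radians(-7.05)))
E
```

```text
4.1667 [0.53180679 0.03092693 0.0893204 ] [-6.25099916e-04  7.49400172e-01  6.62115351e-01 -1.50097396e-03] [ 0.08459144  0.92099436 -0.15311344]
(array([ 0.0009,  0.0008, -0.0017]), array([-0.0029,  0.0014, -0.0005]))
```

Within 1–2 mm, so I'll close the gripper, wait, then lift.

Call:
send_rows([
  [0.001,0.001,0,0,0,0,0],
  [0.001,0.001,0,0,0,0,0],
  [0.001,0.001,0,0,0,0,0],
  [0.001,0.001,0,0,0,0,0],
  [0.001,0.001,0,0,0,0,0],
  [0.001,0.001,0,0,0,0,0],
], squeeze=45)

```text
t: 4.67
position: [0.5333, 0.0322, 0.0896]
eef_rot: [-0.0, 0.749, 0.662, -0.001]
ft_force: [-0.8, -0.5, 0.3]
finger_gap: 0.216
```

Call:
send_rows([
  [0,0,-0.02,0,0,0,0],
  [0,0,-0.06,0,0,0,0],
  [0,0,-0.1,0,0,0,0],
  [0,0,-0.13,0,0,0,0],
  [0,0,-0.13,0,0,0,0],
])

```text
t: 5.08
position: [0.5365, 0.0319, 0.2251]
eef_rot: [0.002, 0.749, 0.662, 0.003]
ft_force: [0.5, -1.4, -1.0]
finger_gap: 0.216
```

```bash
python3 - <<'E'
from h import *
s=r.get_state(); print(s['t'],s['position'],s['eef_rot'],s['ft_force'],s['finger_gap'],s['joint_pos'])
print(rel((.536,-.267,.25),np.radians(15.8)))
E
```

```text
5.0833 [0.53652057 0.03193677 0.22506479] [0.00165982 0.74949153 0.66200434 0.00315385] [ 0.46127542 -1.44941641 -1.04607767] 0.2163632351448679 [-6.68931735e-01  3.92699589e-01  6.21382712e-01  1.99568252e+00
 -3.06030358e-01  8.37537328e-01 -1.53890095e-03]
(array([-0.2966,  0.0366, -0.0254]), array([ 0.0071, -0.0012, -0.3996]))
```

Call:
send_rows([
  [-0.297,0.037,-0.075,0.005,0,-0.4,0],
  [-0.297,0.037,-0.075,0.005,0,-0.4,0],
  [-0.297,0.037,-0.075,0.005,0,-0.4,0],
  [-0.297,0.037,-0.075,0.005,0,-0.4,0],
  [-0.297,0.037,-0.075,0.005,0,-0.4,0],
  [-0.297,0.037,-0.075,0.005,0,-0.4,0],
  [-0.297,0.037,-0.075,0.005,0,-0.4,0],
  [-0.297,0.037,-0.075,0.005,0,-0.4,0],
])

```text
t: 5.75
position: [0.5325, -0.2735, 0.2959]
eef_rot: [-0.001, 0.605, 0.796, -0.004]
ft_force: [-0.2, -0.5, 0.3]
finger_gap: 0.215
```

Call:
send_rows([
  [0,0,0,0,0,0,0],
  [0,0,0,0,0,0,0],
  [0,0,0,0,0,0,0],
  [0,0,0,0,0,0,0],
])

```text
t: 6.08
position: [0.5343, -0.2648, 0.2938]
eef_rot: [-0.003, 0.602, 0.799, -0.002]
ft_force: [0.5, 0.2, -0.8]
finger_gap: 0.217
```

```bash
python3 - <<'E'
from h import *
s=r.get_state(); print(s['t'],s['position'],s['eef_rot'],s['ft_force'],s['finger_gap'],s['joint_pos'])
print(rel((.536,-.267,.25),np.radians(15.8)))
grab('wrist','w3'); c,M=T('wrist',s); np.savez('pics/w3M.npz',M=M)
E
```

```text
6.0833 [ 0.53431377 -0.26484031  0.29383613] [-0.00349829  0.60160703  0.79878104 -0.00236611] [ 0.54476619  0.24252593 -0.78129343] 0.21733931154729405 [-0.10526299  0.40576176  0.60695796  1.78622703 -0.26028198  1.03917033
  0.87837338]
(array([-0.0027,  0.0014,  0.0438]), array([-0.008 , -0.0027,  0.004 ]))
```

View pics/w3.png

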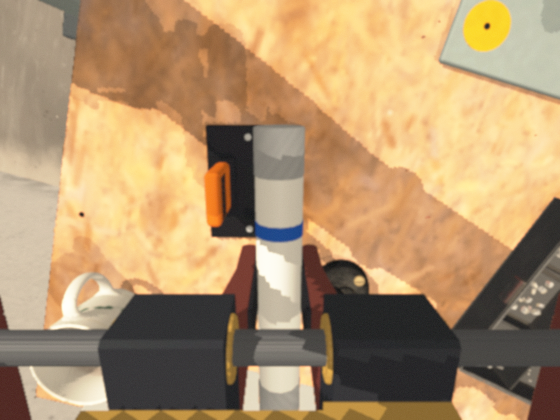

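```bash
python3 - <<'E'
from h import *
z=np.load('pics/w3.npz'); d=z['d']; M=np.load('pics/w3M.npz')['M']; c=r.calibration('wrist'); P=cloud(c,M,d)
hsv=cv2.cvtColor(z['im'],cv2.COLOR_RGB2HSV); v,u=np.mgrid[:420,:560]
h=(u>195)&(u<240)&(v>150)&(v<235)&(P[...,2]>.071)&(P[...,2]<.09)
p=P[h]; print('handle top',len(p),np.median(p,0)); rc=cv2.minAreaRect(p[:,:2].astype(np.float32)); print(rc)
pl=(u>200)&(u<254)&(v>118)&(v<245)&(P[...,2]>.004)&(P[...,2]<.014)&(hsv[...,2]<90)
pl&=~h
p=P[pl]; rc=cv2.minAreaRect(p[:,:2].astype(np.float32)); print('plate',len(p),rc, np.median(p[:,2]))
for a in (15,15.5,16,16.5):
    Ra=R.from_euler('z',-a,degrees=True).as_matrix()[:2,:2]; q=p[:,:2]@Ra.T; print(a,q.min(0),q.max(0), 'carrier y0',(q[:,1].min()+q[:,1].max())/2)
for y,x in ((-.2,0),):
  pass
# left edge slope: for each y' bin min x
a=15.8;Ra=R.from_euler('z',-a,degrees=True).as_matrix()[:2,:2]; q=p[:,:2]@Ra.T
b=np.arange(q[:,1].min()+.004,q[:,1].max()-.004,.004); mn=[(y,q[abs(q[:,1]-y)<.002,0].min()) for y in b]; mn=np.array(mn); print('slope deg',np.degrees(np.polyfit(mn[:,0],mn[:,1],1)), mn[:,1].round(4))
# link held
lk=(u>250)&(u<310)&(v>120)&(v<300)&(P[...,2]>.2)
p=P[lk]; print('link',cv2.minAreaRect(p[:,:2].astype(np.float32)),p[:,2].max(), p[:,1].max())
top=[]
for vv in range(130,300,20):
    m=lk&(v==vv); pp=P[m]; top.append([pp[:,0].min()/2+pp[:,0].max()/2,pp[:,1].mean(),np.percentile(pp[:,2],95)])
print(np.round(top,4))
E
```

```text
handle top 854 [ 0.47717341 -0.28301091  0.07683789]
((0.4767458736896515, -0.2846619486808777), (0.014458810910582542, 0.04895058646798134), 15.981795310974121)
plate 3210 ((0.483629047870636, -0.2821403443813324), (0.04858797788619995, 0.12177581340074539), 15.374923706054688) 0.007525876127034703
15 [ 0.36947099 -0.45855165] [ 0.41811485 -0.33666054] carrier y0 -0.3976060965470948
15.5 [ 0.36646779 -0.46202233] [ 0.41506573 -0.34026421] carrier y0 -0.40114327193822025
16 [ 0.36343669 -0.46545783] [ 0.41207212 -0.34377626] carrier y0 -0.40461704709768226
16.5 [ 0.35970875 -0.46885788] [ 0.40904714 -0.34706694] carrier y0 -0.40796241405061817
slope deg [-7.94383646 18.53098325] [0.3654 0.3656 0.3738 0.3772 0.3785 0.3797 0.3821 0.3939 0.3937 0.394
 0.3938 0.3937 0.3937 0.3939 0.3939 0.3938 0.3938 0.3938 0.3939 0.3661
 0.3663 0.3652 0.3657 0.3658 0.3661 0.3651 0.3654 0.3657 0.3647]
link ((0.5242311954498291, -0.23071327805519104), (0.028552081435918808, 0.08261870592832565), 17.479093551635742) 0.3754844876037449 -0.19057673009929973
[[ 0.5155 -0.1991  0.2444]
 [ 0.5173 -0.2064  0.2446]
 [ 0.5199 -0.2137  0.2444]
 [ 0.5221 -0.2214  0.2441]
 [ 0.5241 -0.2293  0.2442]
 [ 0.5269 -0.2373  0.244 ]
 [ 0.5317 -0.2476  0.2438]
 [ 0.5318 -0.2546  0.244 ]
 [ 0.5326 -0.2619  0.2554]]
```

```bash
python3 - <<'E'
from h import *
print(rel((.5356,-.2674,.145),np.radians(15.9)))
E
```

```text
(array([-0.0031,  0.0017,  0.149 ]), array([-0.0079, -0.0025,  0.0023]))
```

Call:
send_rows([
  [-0.003,0.0017,0.04,-0.006,-0.002,0.002,0],
  [-0.003,0.0017,0.07,-0.006,-0.002,0.002,0],
  [-0.003,0.0017,0.1,-0.006,-0.002,0.002,0],
  [-0.003,0.0017,0.13,-0.006,-0.002,0.002,0],
  [-0.003,0.0017,0.149,-0.006,-0.002,0.002,0],
  [-0.003,0.0017,0.149,-0.006,-0.002,0.002,0],
  [-0.003,0.0017,0.149,-0.006,-0.002,0.002,0],
  [-0.003,0.0017,0.149,-0.006,-0.002,0.002,0],
])

```text
t: 6.8
position: [0.5363, -0.2694, 0.147]
eef_rot: [0.001, 0.603, 0.798, -0.001]
ft_force: [0.2, -0.2, -0.7]
finger_gap: 0.218
```

```bash
python3 - <<'E'
from h import *
s=r.get_state(); print(s['t'],s['position'],s['ft_force'],s['finger_gap'])
print(rel((.5356,-.2674,.145),np.radians(15.9)))
grab('wrist','w4'); c,M=T('wrist',s); np.savez('pics/w4M.npz',M=M)
grab('side','s4')
x=cv2.imread('pics/s4.png')[170:270,270:390]; cv2.imwrite('pics/s4z.png',cv2.resize(x,None,fx=5,fy=5,interpolation=cv2.INTER_CUBIC))
E
```

```text
6.8 [ 0.53631428 -0.26942014  0.14700939] [ 0.21088798 -0.20927416 -0.73148463] 0.21771838603622504
(array([ 0.0021, -0.0001,  0.002 ]), array([ 0.0002,  0.0021, -0.0016]))
```

View pics/w4.png

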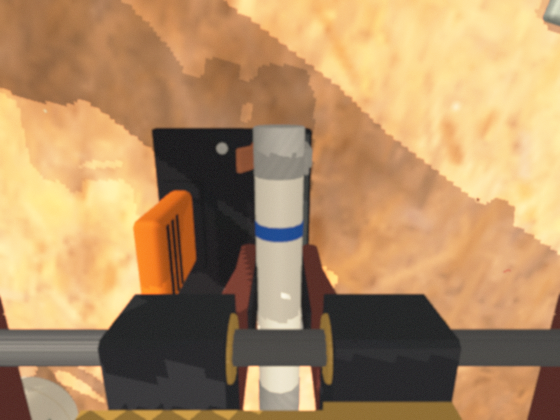

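View pics/s4z.png

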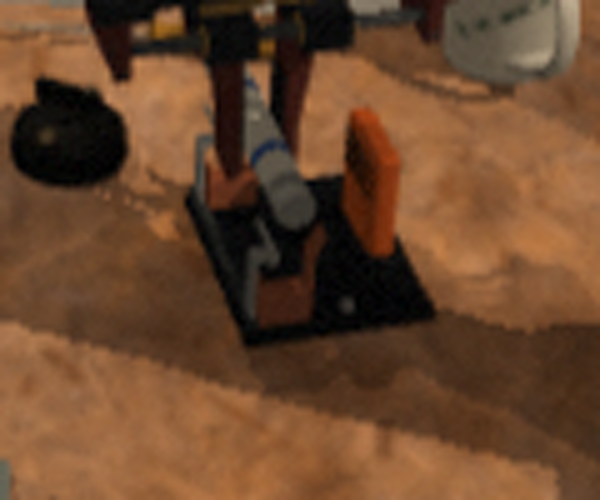

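```bash
python3 - <<'E'
from h import *
z=np.load('pics/w4.npz'); d=z['d']; M=np.load('pics/w4M.npz')['M']; c=r.calibration('wrist'); P=cloud(c,M,d)
v,u=np.mgrid[:420,:560]
Ra=R.from_euler('z',-15.9,degrees=True).as_matrix()[:2,:2]
Q=np.concatenate([P[...,:2]@Ra.T,P[...,2:]],-1)
hsv=cv2.cvtColor(z['im'],cv2.COLOR_RGB2HSV)
pl=(u>145)&(u<250)&(v>115)&(v<185)&(Q[...,2]>.004)&(Q[...,2]<.013)&(hsv[...,2]<90)
q=Q[pl]; print('plate xmin',np.percentile(q[:,0],[0,1,3]),'ymax',np.percentile(q[:,1],[97,99,100]))
h=(u>130)&(u<200)&(v>185)&(v<290)&(Q[...,2]>.073)&(Q[...,2]<.083); q=Q[h]; print('handle',np.percentile(q,[1,50,99],0))
lk=(u>245)&(u<318)&(v>118)&(v<300)&(Q[...,2]>.075)&(Q[...,2]<.12); q=Q[lk]
print('link ymax',np.percentile(q[:,1],[97,99,100]))
for y in np.arange(-.40,-.33,.01):
    m=abs(q[:,1]-y)<.003; pp=q[m]
    if len(pp)>20: t=pp[pp[:,2]>np.percentile(pp[:,2],97)]; print(round(y,3),pp[:,0].min(),pp[:,0].max(),pp[:,0][pp[:,2]>pp[:,2].max()-.003].mean(),pp[:,2].max())
fk=(u>230)&(u<320)&(v>130)&(v<180)&(Q[...,2]>.015)&(Q[...,2]<.068); print('fork',np.percentile(Q[fk],[1,25,50,75,99],0))
print('TCP',Ra@r.get_state()['position'][:2])
E
```

```text
plate xmin [0.36391941 0.36487228 0.36600507] ymax [-0.3439957  -0.34344031 -0.34290755]
handle [[ 0.3748982  -0.41451259  0.07315377]
 [ 0.3821148  -0.39633959  0.07691756]
 [ 0.3876548  -0.38019116  0.07867135]]
link ymax [-0.33820238 -0.33694706 -0.33681434]
-0.4 0.43104018733558475 0.4538229612724363 0.44584185476799515 0.11498153776607425
-0.39 0.4324693089550424 0.45222038315449703 0.4423590662593036 0.09756803082104637
-0.38 0.4323657986342156 0.45241823704498935 0.442305210586718 0.09819115237187057
-0.37 0.43247515922836904 0.4517314211112889 0.44231638589644456 0.09774788243854268
-0.36 0.43227389095610225 0.45216083976043897 0.4422331047301102 0.09829222298348322
-0.35 0.43199327603450766 0.45233982283623875 0.4424592701944494 0.09810426291606578
-0.34 0.4322947551136639 0.45257049071778527 0.4425319819197218 0.09839552437887067
fork [[ 0.42161291 -0.36070446  0.01759693]
 [ 0.42423593 -0.35721726  0.05065199]
 [ 0.42655546 -0.35399448  0.05407163]
 [ 0.42879653 -0.35100983  0.05849653]
 [ 0.45897003 -0.34912594  0.06671344]]
TCP [ 0.44208273 -0.40644671]
```

Call:
send_rows([
  [0,0,0.01,0,0,0,0],
  [0,0,0.02,0,0,0,0],
  [0,0,0.026,0,0,0,0],
  [0,0,0.032,0,0,0,0],
  [0,0,0.038,0,0,0,0],
  [0,0,0.043,0,0,0,0],
  [0,0,0.048,0,0,0,0],
  [0,0,0.049,0,0,0,0],
])

```text
t: 7.57
position: [0.5359, -0.2695, 0.0974]
eef_rot: [-0.0, 0.603, 0.797, -0.0]
ft_force: [-4.4, 4.1, 22.1]
finger_gap: 0.214
```

Call:
send_rows([
  [0,0,0,0,0,0,0],
  [0,0,0,0,0,0,0],
])

```text
t: 7.73
position: [0.5358, -0.2694, 0.0975]
eef_rot: [0.0, 0.603, 0.797, -0.0]
ft_force: [-2.6, 2.9, 11.1]
finger_gap: 0.215
```

```bash
python3 - <<'E'
from h import *
s=r.get_state(); print(s['t'],s['position'],s['ft_force'],s['moment'],s['finger_gap'])
print(rel((.5356,-.2674,.097),np.radians(15.9)))
grab('side','s5')
x=cv2.imread('pics/s5.png')[170:270,270:390]; cv2.imwrite('pics/s5z.png',cv2.resize(x,None,fx=5,fy=5,interpolation=cv2.INTER_CUBIC))
E
```

```text
7.7333 [ 0.53579441 -0.26943551  0.09747172] [-2.55174998  2.87227611 11.09861532] [0.43037135 0.55792408 0.00487312] 0.2148188401510053
(array([0.002 , 0.0004, 0.0005]), array([-0.0002,  0.0004, -0.0025]))
```

View pics/s5z.png

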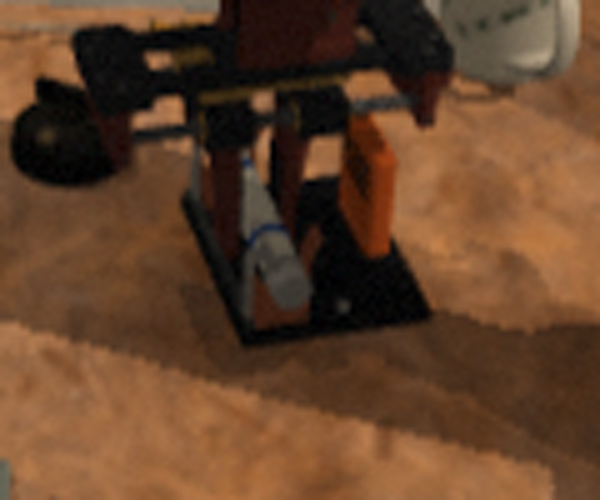

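Call:
send_rows([
  [0,0,0.001,0,0,0,0],
  [0,0,0.0015,0,0,0,0],
  [0,0,0.0015,0,0,0,0],
])

```text
t: 8.03
position: [0.5358, -0.2695, 0.0973]
eef_rot: [0.0, 0.604, 0.797, 0.0]
ft_force: [-6.0, 4.0, 25.5]
finger_gap: 0.211
```

```bash
python3 - <<'E'
from h import *
s=r.get_state(); print(s['t'],s['position'],s['ft_force'],s['moment'],s['finger_gap'])
E
```

```text
8.0333 [ 0.53582126 -0.26952607  0.0973165 ] [-6.0225345   4.01481435 25.46607218] [ 1.04032006  1.37275    -0.00836882] 0.21126913647930767
```

Call:
send_rows([
  [0,0,-0.0015,0,0,0,0.1],
  [0,0,-0.002,0,0,0,0.3],
  [0,0,-0.002,0,0,0,0.3],
  [0,0,-0.002,0,0,0,0.3],
  [0,0,-0.015,0,0,0,0.3],
  [0,0,-0.04,0,0,0,0.3],
  [0,0,-0.08,0,0,0,0.5],
  [0,0,-0.12,0,0,0,0.5],
])

```text
t: 8.7
position: [0.5346, -0.2693, 0.2163]
eef_rot: [-0.001, 0.604, 0.797, -0.001]
ft_force: [0.8, -0.6, 0.5]
finger_gap: 0.413
```

Call:
send_rows([
  [0,0,-0.06,0,0,0,0.5],
  [0,0,-0.06,0,0,0,0.5],
  [0,0,-0.06,0,0,0,0.5],
  [0,0,-0.06,0,0,0,0.5],
  [0,0,-0.06,0,0,0,0.5],
])

```text
t: 9.12
position: [0.535, -0.2689, 0.2745]
eef_rot: [-0.001, 0.603, 0.797, -0.001]
ft_force: [0.6, 0.5, -0.0]
finger_gap: 0.501
```

```bash
python3 - <<'E'
from h import *
s=r.get_state(); print(s['t'],s['position'],s['ft_force'],s['finger_gap'],s['joint_pos'])
grab('wrist','w6'); c,M=T('wrist',s); np.savez('pics/w6M.npz',M=M); grab('side','s6'); grab('top','t6')
x=cv2.imread('pics/s6.png')[170:270,270:390]; cv2.imwrite('pics/s6z.png',cv2.resize(x,None,fx=5,fy=5,interpolation=cv2.INTER_CUBIC))
E
```

```text
9.1167 [ 0.53499672 -0.26890221  0.27450865] [ 0.56025733  0.47104476 -0.02565293] 0.5006955200926241 [-0.09443395  0.43024834  0.60481376  1.80345941 -0.28428419  0.99769777
  0.89920799]
```

View pics/w6.png

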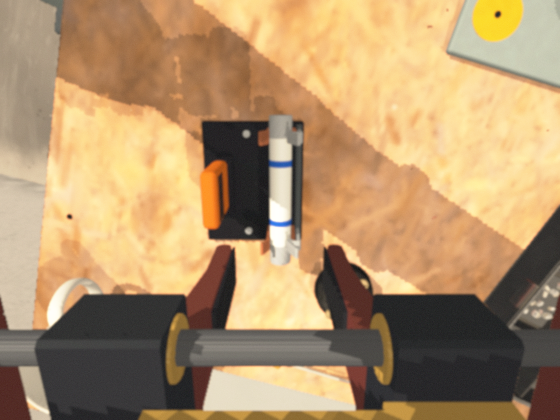

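View pics/s6z.png

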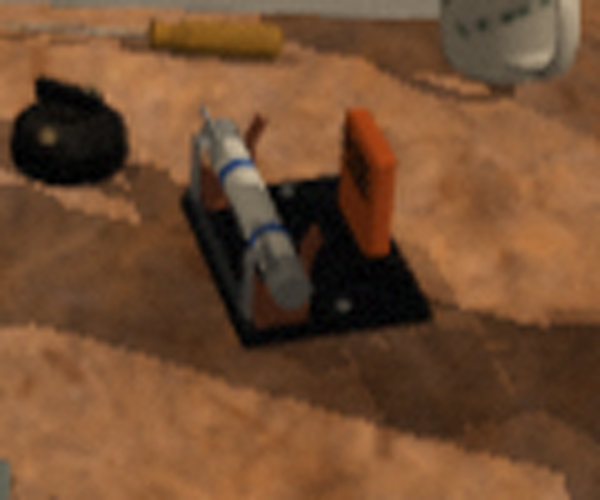

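```bash
python3 - <<'E'
from h import *
z=np.load('pics/w6.npz'); d=z['d']; M=np.load('pics/w6M.npz')['M']; c=r.calibration('wrist'); P=cloud(c,M,d)
v,u=np.mgrid[:420,:560]; hsv=cv2.cvtColor(z['im'],cv2.COLOR_RGB2HSV)
h=(u>195)&(u<235)&(v>155)&(v<235)&(P[...,2]>.071)&(P[...,2]<.09); p=P[h]; print('handle',cv2.minAreaRect(p[:,:2].astype(np.float32)),np.median(p[:,2]))
pl=(u>195)&(u<268)&(v>112)&(v<245)&(P[...,2]>.003)&(P[...,2]<.014)&(hsv[...,2]<90)
p=P[pl]; print('plate',cv2.minAreaRect(p[:,:2].astype(np.float32)))
Ra=R.from_euler('z',-15.9,degrees=True).as_matrix()[:2,:2]; Q=np.concatenate([P[...,:2]@Ra.T,P[...,2:]],-1)
q=Q[pl]; x0,y0=np.percentile(q[:,0],1)+.046,(q[:,1].min()+q[:,1].max())/2; print(x0,y0)
b=(u>262)&(u<298)&(v>105)&(v<265)&(hsv[...,0]>100)&(hsv[...,0]<130)&(hsv[...,1]>120)
n,l,st,ce=cv2.connectedComponentsWithStats(b.astype(np.uint8))
bb=[np.median(Q[l==i],0) for i in range(1,n) if st[i,4]>20]; print('bands',bb,'mid rel',(bb[0]+bb[1])/2-[x0,y0,0])
lk=(u>255)&(u<300)&(v>110)&(v<268)&(Q[...,2]>.036); q=Q[lk]
for y in np.arange(-.47,-.34,.015):
    pp=q[abs(q[:,1]-y)<.003]; 
    if len(pp)>10: print(round(y-y0,3),round(pp[:,0][pp[:,2]>np.percentile(pp[:,2],90)-.003].mean()-x0,4),np.percentile(pp[:,2],90).round(4))
o=(hsv[...,0]<14)&(hsv[...,1]>170)
print(rel((.4768,-.2835,.20),np.radians(15.9)))
E
```

```text
handle ((0.47852230072021484, -0.28473636507987976), (0.014572402462363243, 0.05037464573979378), 15.693799018859863) 0.07682383784568772
plate ((0.4928320348262787, -0.27940788865089417), (0.0633094310760498, 0.12154170870780945), 15.675590515136719)
0.4133358517326637 -0.40372958323614183
bands [array([ 0.44179468, -0.37849583,  0.04601602]), array([ 0.44171923, -0.43453021,  0.04564278])] mid rel [ 0.02842111 -0.00278343  0.0458294 ]
-0.066 0.0281 0.0477
-0.051 0.0413 0.0663
-0.036 0.0282 0.0476
-0.021 0.0282 0.0473
-0.006 0.0281 0.0472
0.009 0.0283 0.0475
0.024 0.0278 0.0479
0.039 0.028 0.0475
0.054 0.0305 0.0613
(array([ 0.0018, -0.0596,  0.074 ]), array([-0.0036, -0.0004, -0.0025]))
```

```bash
python3 - <<'E'
from h import *
print(rel((.4779,-.2839,.125),np.radians(15.8)))
E
```

```text
(array([ 0.0011, -0.0583,  0.149 ]), array([-0.0036, -0.0004, -0.0007]))
```

Call:
send_rows([
  [0.001,-0.03,0,0,0,0,0.5],
  [0.001,-0.0583,0.02,0,0,0,0.5],
  [0.001,-0.0583,0.05,0,0,0,0.5],
  [0.001,-0.0583,0.085,0,0,0,0.5],
  [0.001,-0.0583,0.1,0,0,0,0.5],
  [0.001,-0.0583,0.1,0,0,0,0.5],
  [0.001,-0.0583,0.1,0,0,0,0.5],
  [0.001,-0.0583,0.1,0,0,0,0.5],
])

```text
t: 9.93
position: [0.4794, -0.2849, 0.176]
eef_rot: [0.0, 0.604, 0.797, -0.001]
ft_force: [-0.3, 0.0, 0.8]
finger_gap: 0.498
```

```bash
python3 - <<'E'
from h import *
s=r.get_state(); print(s['t'],s['position'],s['ft_force'],s['finger_gap'])
print(rel((.4779,-.2839,.125),np.radians(15.8)))
grab('wrist','w7')
E
```

```text
9.9333 [ 0.47944347 -0.28492973  0.17599255] [-0.29218882  0.00846705  0.83021068] 0.4981869517142822
(array([ 0.0015, -0.0012,  0.051 ]), array([-0.0009,  0.0018, -0.0011]))
```

View pics/w7.png

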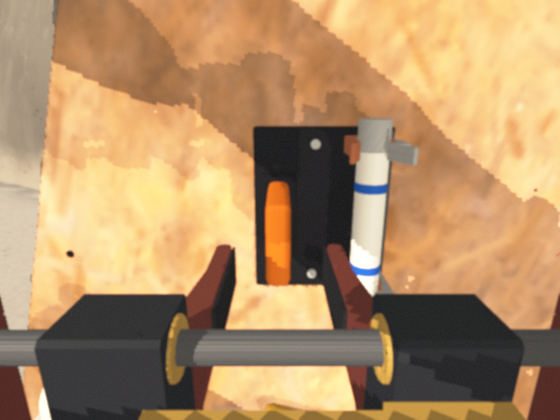

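Call:
send_rows([
  [0.001,-0.001,0.025,0,0,0,0.5],
  [0.001,-0.001,0.05,0,0,0,0.5],
  [0.001,-0.001,0.05,0,0,0,0.5],
  [0.001,-0.001,0.05,0,0,0,0.5],
  [0.001,-0.001,0.05,0,0,0,0.5],
])

```text
t: 10.4
position: [0.4786, -0.2845, 0.127]
eef_rot: [0.001, 0.604, 0.797, -0.001]
ft_force: [0.5, -0.1, -0.5]
finger_gap: 0.499
```

Call:
send_rows([
  [0,0,0,0,0,0,0],
  [0,0,0,0,0,0,0],
  [0,0,0,0,0,0,0],
  [0,0,0,0,0,0,0],
  [0,0,0,0,0,0,0],
  [0,0,0,0,0,0,0],
  [0,0,0,0,0,0,0],
], squeeze=45)

```text
t: 10.98
position: [0.4781, -0.2839, 0.1257]
eef_rot: [0.0, 0.603, 0.797, -0.001]
ft_force: [-0.4, 1.0, 4.5]
finger_gap: 0.154
```

```bash
python3 - <<'E'
from h import *
s=r.get_state(); print(s['t'],s['position'],s['ft_force'],s['finger_gap'])
print(rel((.4779,-.2839,.125),np.radians(15.8)))
E
```

```text
10.9833 [ 0.47808663 -0.28385075  0.12573378] [-0.40232015  0.95625327  4.4521213 ] 0.15414916357961614
(array([ 0.    , -0.0002,  0.0007]), array([-0.0005,  0.0013, -0.0007]))
```

Call:
send_rows([
  [0,0,-0.01,0,0,0,0],
  [0,0,-0.025,0,0,0,0],
  [0,0,-0.045,0,0,0,0],
  [0,0,-0.07,0,0,0,0],
  [0,0,-0.095,0,0,0,0],
  [0,0,-0.115,0,0,0,0],
  [0,0,-0.125,0,0,0,0],
  [0,0,-0.125,0,0,0,0],
])

```text
t: 11.65
position: [0.4785, -0.2842, 0.2524]
eef_rot: [0.002, 0.604, 0.797, -0.0]
ft_force: [0.4, -0.2, -2.8]
finger_gap: 0.156
```

```bash
python3 - <<'E'
from h import *
s=r.get_state(); print(s['t'],s['position'],s['ft_force'],s['finger_gap'])
print(rel((.619,-.0645,.2512),np.radians(0.5)))
grab('side','s8')
x=cv2.imread('pics/s8.png')[120:270,250:430]; cv2.imwrite('pics/s8z.png',cv2.resize(x,None,fx=4,fy=4,interpolation=cv2.INTER_CUBIC))
E
```

```text
11.65 [ 0.47849491 -0.28415652  0.25243114] [ 0.4242092  -0.15237525 -2.79368785] 0.15552759416826537
(array([0.1733, 0.1948, 0.0011]), array([0.0021, 0.0027, 0.2661]))
```

View pics/s8z.png

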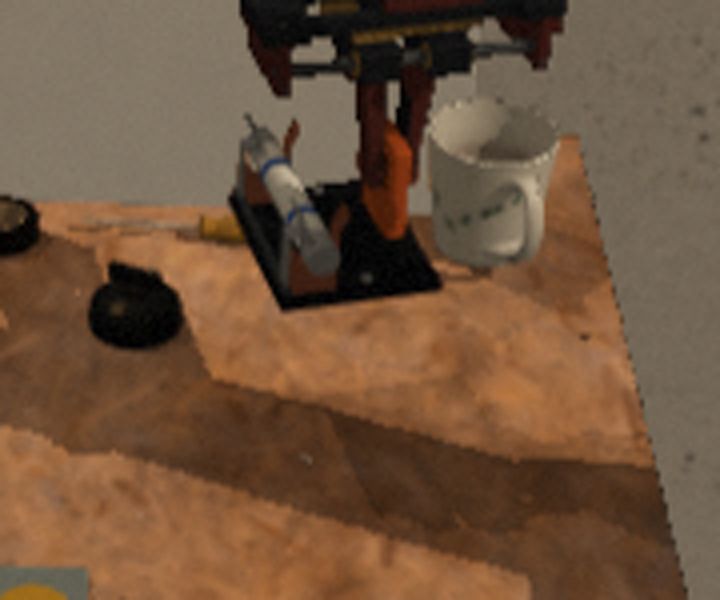

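Lifted upright, with the link still seated. Moving on to the focus point.

Call:
send_rows([
  [0.012,0.013,0,0,0,0.02,0],
  [0.034,0.038,0,0,0,0.05,0],
  [0.056,0.063,0,0,0,0.09,0],
  [0.078,0.088,0,0,0,0.13,0],
  [0.1,0.113,0,0,0,0.17,0],
  [0.122,0.138,0,0,0,0.2,0],
  [0.14,0.158,0,0,0,0.23,0],
  [0.15,0.17,0,0,0,0.25,0],
])

```text
t: 12.37
position: [0.6016, -0.0885, 0.2475]
eef_rot: [-0.001, 0.697, 0.717, -0.001]
ft_force: [0.1, 0.1, -2.7]
finger_gap: 0.159
```

Call:
send_rows([
  [0,0,0,0,0,0,0],
  [0,0,0,0,0,0,0],
  [0,0,0,0,0,0,0],
])

```text
t: 12.62
position: [0.5995, -0.0944, 0.2488]
eef_rot: [-0.0, 0.699, 0.716, -0.002]
ft_force: [-0.3, 0.5, -3.1]
finger_gap: 0.161
```

```bash
python3 - <<'E'
from h import *
s=r.get_state(); print(s['t'],s['position'],s['ft_force'],s['finger_gap'],s['joint_pos'])
print(rel((.619,-.0645,.2512),np.radians(0.5)))
E
```

```text
12.6167 [ 0.59947639 -0.09435962  0.24875906] [-0.32400001  0.52044604 -3.13751343] 0.16108724889904835 [-0.41250732  0.48378489  0.62962568  1.80779169 -0.3367079   0.96277922
  0.3824397 ]
(array([ 0.0294,  0.0202, -0.0026]), array([-0.0035,  0.0022,  0.0152]))
```

Call:
send_rows([
  [0.01,0.007,-0.001,-0.002,0.001,0.006,0],
  [0.02,0.014,-0.002,-0.003,0.002,0.01,0],
  [0.027,0.018,-0.002,-0.003,0.002,0.015,0],
  [0.029,0.02,-0.002,-0.003,0.002,0.015,0],
  [0.029,0.02,-0.002,-0.003,0.002,0.015,0],
  [0.029,0.02,-0.002,-0.003,0.002,0.015,0],
])

```text
t: 13.12
position: [0.6201, -0.0636, 0.2519]
eef_rot: [0.001, 0.703, 0.711, 0.001]
ft_force: [-1.1, 0.3, -3.8]
finger_gap: 0.157
```

```bash
python3 - <<'E'
from h import *
s=r.get_state(); print(s['t'],s['position'],s['ft_force'],s['finger_gap'])
print(rel((.619,-.0645,.2512),np.radians(0.5)))
for n in('wrist','side','top'): grab(n,n+'9')
c,M=T('wrist',s); np.savez('pics/wrist9M.npz',M=M)
x=cv2.imread('pics/side9.png')[120:300,120:340]; cv2.imwrite('pics/s9z.png',cv2.resize(x,None,fx=3.5,fy=3.3,interpolation=cv2.INTER_CUBIC))
E
```

```text
13.1167 [ 0.62006947 -0.0635528   0.25191466] [-1.06022335  0.33885966 -3.7708145 ] 0.1568856039070499
(array([-0.0009, -0.0011,  0.0007]), array([ 0.002 , -0.0003,  0.0017]))
```

View pics/s9z.png

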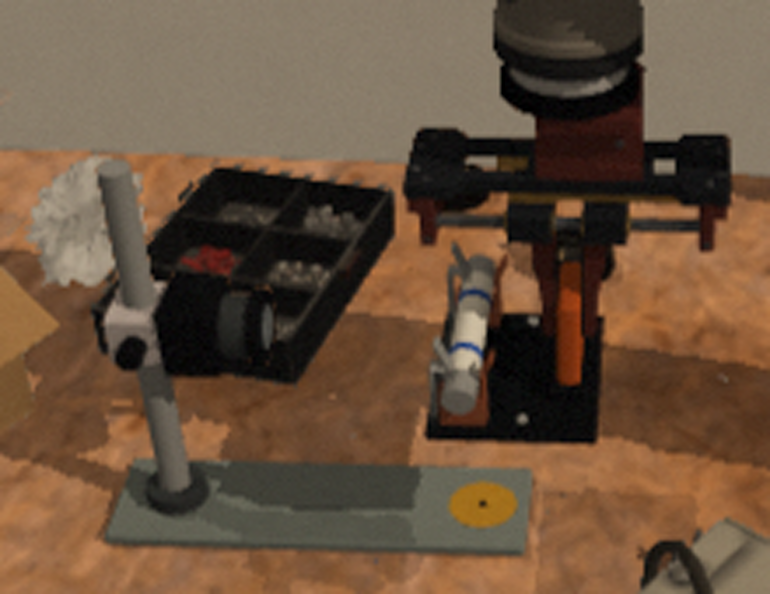

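View pics/wrist9.png

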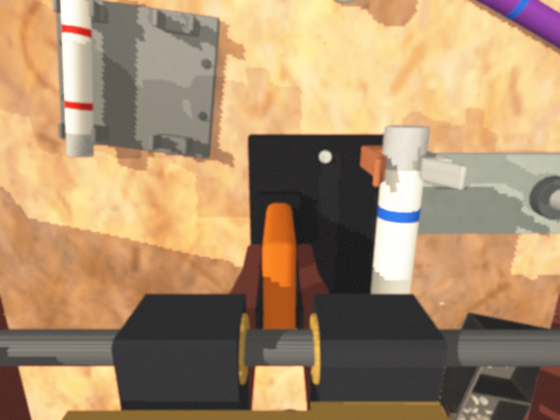

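View pics/top9.png

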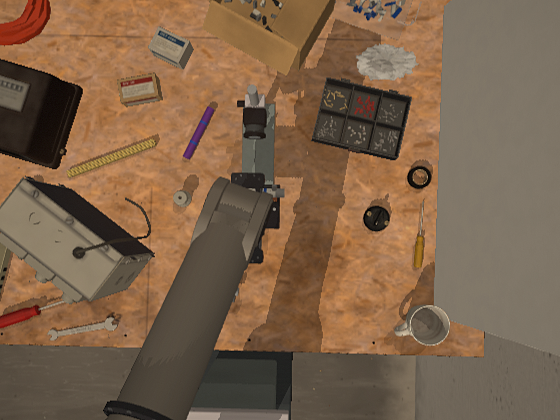

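```bash
python3 - <<'E'
from h import *
c,M=T('side'); z=np.load('pics/side9.npz'); P=cloud(c,M,z['d']); hsv=cv2.cvtColor(z['im'],cv2.COLOR_RGB2HSV); v,u=np.mgrid[:420,:560]
b=(u>235)&(u<270)&(v>195)&(v<250)&(hsv[...,0]>100)&(hsv[...,0]<130)&(hsv[...,1]>100)
n,l,st,ce=cv2.connectedComponentsWithStats(b.astype(np.uint8))
bb=[np.median(P[l==i],0) for i in range(1,n) if st[i,4]>5]; print('side bands (surface)',np.round(bb,4),np.round(np.mean(bb,0),4))
# predicted pixels for link mid at focus
for p in [(.679,-.067+.028,.163),(.679,-.067-.028,.163),(.679,-.067,.163)]:
    q=M[:3,:3].T@(np.array(p)-M[:3,3]); print('pred',q[0]/q[2]*c['fx']+c['cx'],q[1]/q[2]*c['fy']+c['cy'])
print('band px',ce[1:],st[1:,4])
z=np.load('pics/wrist9.npz'); M=np.load('pics/wrist9M.npz')['M']; c=r.calibration('wrist'); P=cloud(c,M,z['d']); hsv=cv2.cvtColor(z['im'],cv2.COLOR_RGB2HSV)
m=(u>255)&(u<360)&(v>140)&(v<290)&(P[...,2]>.11)&(P[...,2]<.16)&(hsv[...,2]<70)&~((u<300)&(v>190))
p=P[m]; A=np.c_[p[:,:2],np.ones(len(p))]; k=np.linalg.lstsq(A,p[:,2],rcond=None)[0]; print('plate',len(p),np.median(p,0),'slope',k)
lk=(u>370)&(u<430)&(v>126)&(v<292)&(P[...,2]>.155)&(P[...,2]<.19)
for vv in (140,190,200,230,250,270): 
    pp=P[lk&(v==vv)]; print(vv,pp[:,0].min().round(4),pp[:,0].max().round(4),pp[:,1].mean().round(4),np.percentile(pp[:,2],95).round(4))
b=lk&(hsv[...,0]>100)&(hsv[...,0]<130)&(hsv[...,1]>100); print('band',np.median(P[b],0)); print('ymax',np.percentile(P[lk][:,1],99))
for q in('insulator','rotary_switch'): print(q,[(np.round(x['location'],3),x['confidence']) for x in r.recognise('top',q)][:1])
s=r.get_state(); print(s['t'],s['position'],s['ft_force'],rel((.619,-.0645,.2512),np.radians(0.5)))
E
```

```text
side bands (surface) [[ 0.6815 -0.0941  0.1723]
 [ 0.6777 -0.0374  0.1717]] [ 0.6796 -0.0657  0.172 ]
pred 253.6663418165662 227.70907622890402
pred 256.38212429992836 211.34900349894662
pred 255.05332790153355 219.3537703954953
band px [[255.         208.14285714]
 [260.         222.        ]
 [262.         222.        ]
 [253.63636364 224.90909091]
 [266.         224.        ]
 [266.         226.        ]
 [262.         231.        ]
 [264.         231.        ]
 [260.         235.        ]
 [269.         235.        ]
 [261.         238.        ]
 [263.         243.        ]] [ 7  1  1 11  1  1  1  1  1  1  1  1]
plate 10113 [ 0.64820926 -0.03457864  0.13370041] slope [-0.0023626   0.00038772  0.13529623]
140 0.6701 0.6884 -0.001 0.1741
190 0.6705 0.6893 -0.0245 0.1739
200 0.6707 0.6895 -0.0294 0.174
230 0.6709 0.6895 -0.0447 0.1739
250 0.6708 0.6896 -0.0554 0.1741
270 0.6711 0.689 -0.0665 0.174
band [ 0.67750254 -0.03724091  0.17244686]
ymax 0.004268114429371742
insulator [(array([0.673, 0.113, 0.043]), 0.63)]
rotary_switch [(array([ 0.638, -0.364,  0.027]), 0.63)]
13.3667 [ 0.61985387 -0.06410077  0.25202947] [ 0.54948025 -0.46555861 -2.41137166] (array([-0.0004, -0.0009,  0.0008]), array([ 0.0021, -0.0005,  0.0006]))
```

Call:
send_rows([
  [0,0,0,0,0,0,0],
  [0,0,0,0,0,0,0],
  [0,0,0,0,0,0,0],
  [0,0,0,0,0,0,0],
  [0,0,0,0,0,0,0],
  [0,0,0,0,0,0,0],
])

```text
t: 13.87
position: [0.6201, -0.0636, 0.252]
eef_rot: [0.001, 0.704, 0.711, 0.001]
ft_force: [0.8, -1.0, -2.4]
finger_gap: 0.157
```

```bash
python3 - <<'E'
from h import *
s=r.get_state(); print(s['t'],s['position'],np.abs(s['joint_vel']).max(),s['finger_gap'])
print(r.close_job())
E
```

```text
13.8667 [ 0.62007335 -0.06364032  0.25198981] 0.0020073167169869666 0.1566575512440085
the job is handed in; nothing more can be done
None
```

I pushed the blue-banded link fully home in the carrier on the bench, then lifted the loaded carrier by its handle. I handed the job in at about 13.9 s, still holding it at the focus point; the interface gives no verdict.

**Seating, before the lift:** pushing 1.5 mm further only raised the force to 25 N, so the link had bottomed. The link axis measured 37.5 mm above the bench against the nominal 38 mm, and the link was about 3 mm off centre endways.

One across-the-seat reading, from the partly hidden plate edge, came out 3.6 mm off. Measured from the handle instead, it was within 1 mm, and I trusted that one.

**Final pose:**

| | Measured |
|---|---|
| Link middle | (0.680, -0.066, 0.164) m |
| Focus point, estimated | (0.679, -0.067, 0.163) m |
| Carrier plate tilt | about 0.002 rad |
| Fastest joint speed | 0.002 rad/s |

- **Orientation:** the link was level and square to the view within about 0.02 rad, and the handle is about 60 mm behind it.
- **Grip:** a squeeze of 45 N was commanded, and the fingers stopped at about 13.8 mm on the 14 mm handle.
- **Bystanders:** the insulator and the rotary switch were re-detected within 5 mm of their starting places. I did not remeasure the red link; it was still in the rack in the last wrist picture.
- **Camera:** the arm stayed clear of it and its stand throughout.
- **Jaw:** I could not measure its angle directly, so "closed" is judged from the pictures and the seated height.

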